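# Swing the bench vise to its 45-degree stop and lock it

## Robot

A 6-joint arm with a two-finger parallel gripper is mounted at the origin on the work surface. World frame = base frame: x ahead of the robot, y to its left, z up, the work surface at z = 0. Lengths are in m, angles in rad, forces in N, time in s.
With the tool pointing down it reaches from about 0.4 to 0.825 m from the base axis. Payload 7 kg.
Tool frame: the origin (TCP) lies between the finger pads; the fingertips stand ahead of it and the grasp point (between the pads) lies 2 mm behind it (arm.tcp_to_tips is the z of the fingertips in the tool frame, in m); z points along the fingers, y is the line along which they close (so a half turn about z gives the same grasp; the last joint's range is limited). The gripper opens to 88 mm and grips with 3 to 60 N. Pads are 19 mm wide; open, the fingers measure 130 mm over their backs; the gripper's body (78 mm by 193 mm) begins 47 mm behind the grasp point.
Start: joints at [1.559, 0.359, 0.012, 0, -1.224, -0.288], TCP at [0.199, 0.645, 0.244] pointing down, gripper open.
Joint ranges: [-3.07, 3.07], [-1.43, 2.12], [-1.02, 1.25], [-3.03, 1.67], [-3.05, -0], [-3.03, 3.03]. Speed limits (rad/s): [2.39, 2.39, 3.01, 3.14, 3.14, 3.14].

## Interface

Orientations are given as a rotation vector (axis times angle).
In Python, from bench import arm gives the robot as it stands.
- The arm moves only by the tool apply_moves, never from a script. Its argument "rows" is a list of rows, each a list of 5 numbers: the shift along the tool's x, y, z in units of 0.1 m (1.0 is 0.1 m), then the turn about the tool's z in units of 180 degrees (1.0 is 180 degrees), then the closure, from -1 (fully open) to 1 (shut), so that 0 is half open. A call has 1 to 8 rows; each row is the pose to reach, as a shift and turn from the pose commanded when the call began, along the tool's axes at that moment, turning the shorter way round; what a row does not reach only later rows make up. A row lasts 1/10 s, in which the tool goes at most 50 mm and 8.59 degrees, less where a joint would pass 70% of its speed; a pose out of reach is approached as far as the arm can. A call with a number of a shift or a turn outside -1 to 1 is refused whole. A call with a gripper value outside its range is refused whole. The fingers move at their own pace and stop on an object; "grip_force" is the grip in N (left out, the last holds). Time passes only in rows, so rows that repeat a pose let the fingers close. It gives the time, the measured TCP pose, the force, the opening and the grip force at its end, in the units of the state.
- arm.observe(): the state, without advancing time (a new reading comes with each control period).
- arm.get_image(name): name is "scene" or "side" or "wrist"; returns the picture (480x640x3 uint8, blue, green, red); there is no depth.
- arm.camera_info(name): a dict with "vertical_fov" (degrees; the focal length in pixels is half the picture's height over the tangent of half this angle, whatever the lens; pixels are square), "cx", "cy" (the principal point, pixels), "R" (3x3) and "t" (3): a world point X has camera coordinates R X + t. Camera axes: x right, y down, z forward; pixel columns grow to the right and rows downward; lengths in m; the calibration is good to about 2 mm. A picture is of the moment at which its call begins: read the wrist's pose just before it. camera_info takes no time and is no camera call; for the wrist camera it gives the pose at the moment of the call.
- arm.close_job(): hands the job in; it is judged then, once.
The state is a dict: "time": time; "joint_positions": joint angles; "qd": joint speeds; "joint_efforts": joint torques, N m; "eef_pos": TCP position; "tcp_rot": TCP orientation; "force": force on the tool from outside, world axes, zero at the start; "ft_torque": the same for the moment, N m; "finger_gap": finger opening in m; "grasp_force": force on a finger pad.
Only numpy, scipy, OpenCV 4.12 (cv2) and the standard library are available. Lean on these libraries where they do the work, as an engineer would, in place of code of your own. Each camera call takes 0.05 s, during which the arm holds its last target. There are 200 camera calls.

## Task

The tube in the vise has to be held at 45 degrees for a mitre, but the vise is locked at some other angle. Slacken the swivel lock lever at the foot of the vise, swing the vise counter-clockwise (seen from above) round its clicking base to the 45-degree stop, which is the third click past square, then swing the lever back fully tight. Do not disturb the other things on the bench.

Things in the scene. Friction and masses are not known exactly. Their poses are not given: they have to be found in the camera images.
- swivel_centre (a point): On the vise's vertical swivel axis, at bench height, under the middle of the fixed grey base plate (200 mm along x, 180 along y, 12 thick, bolted down; place and yaw vary). x, y run along the plate's edges, z up. White marks round the disc every 15 degrees, long ones every 45. A catch block, 30 mm high, stands 90 mm out on the -x side.
- vise (a joint): Angle of the vise on its base, rad, + is counter-clockwise from above, limits +-1.19. 0 (square): the clamped tube lies along the plate's y, free end to +y. Stops every 15 degrees (0.262) from 0: a sprung catch takes about 1 N m to pass and pulls a free vise into the nearer stop. 45-degree stop: +0.785. The tight lever clamps it at any angle, also between stops; slackened, it snaps to the nearer.
- tube_grip (a point): On the centre line of the level square steel tube (30 x 30 mm) held firmly in the vise's jaws, mid-way along its free part: 120 mm from the swivel axis, 126 mm above the bench; swings with the vise. y runs along the tube, outward +; the tube's end is 50 mm farther out, the jaws (tops at 137 mm) end 68 mm farther in.
- screw_head (a point): Middle of the vise's screw head, 146 mm from the swivel axis on the vise's -x side (to the plate's -x at vise angle 0), 88 mm above the bench, with a steel tommy bar 92 mm long standing nearly upright in it (top at 140 mm). Swings with the vise. Opposite it the anvil reaches 95 mm from the axis, 126 mm high.
- clamp_lever (a joint): Angle of the swivel lock lever about its upright post, rad, + is counter-clockwise from above. 0: fully tight, at its stop, pointing 122 degrees clockwise from the plate's +x. 1.12: fully slack, at the other stop, pointing 58 degrees clockwise. It grips below about 0.7, is tight below 0.2 (then holds 4 N m), stays where left and takes up to 9 N at its ball.
- lever_post (a point): Pivot axis of the lock lever, at the middle of the lever's thickness, 60 mm above the bench; fixed to the base plate at x = 0, y = -83 mm from the swivel axis (the plate's frame). The post with its nut is 33 mm across and 71 mm high.
- lever_ball (a point): Centre of the black ball, 28 mm in diameter, on the end of the lock lever (level steel bar 11 mm thick): 110 mm from the post's axis, 60 mm above the bench, free all round. It swings with the lever.
- chipping_hammer: Steel chipping hammer lying on the bench, 245 mm long, 26 mm high; not to be moved.
- wire_brush: Wire brush with wooden handle, 220 mm long, 20 mm high; not to be moved.
- magnet_square: Triangular welding magnet, about 107 mm a side, 18 mm high, lying beside the vise base on the side of the tube; not to be moved.
- tube_offcut: Offcut of square tube, 120 x 30 x 30 mm, lying beyond the vise base; not to be moved.
- c_clamp: Grey C-clamp lying flat, about 180 x 110 mm, 24 mm high; not to be moved.
- spray_can: Plain steel spray can, 66 mm in diameter, 200 mm high, standing; not to be moved.
- wood_block: Wooden block 140 x 70 x 40 mm; not to be moved.

How it is judged:
On the way, in this order (a step that is already met when the one before it is completed fails the run):
1. the lock lever is swung to slack (beyond 0.75 rad) (value of joint clamp_lever above 0.75 rad), for 0.2 s.
2. with the lever still slack, the vise sits in its 45-degree stop (within 3 degrees) (value of joint clamp_lever above 0.5 rad and value of joint vise between 0.733 and 0.838 rad), for 0.3 s.
At the end, for the whole second after the job is handed in: The vise stands still at its 45-degree stop (joint within 3 degrees of +45), the lock lever is back within 0.2 rad of fully tight, both at rest (value of joint vise between 0.733 and 0.838 rad and value of joint clamp_lever below 0.2 rad and velocity of joint vise between -0.02 and 0.02 rad/s and velocity of joint clamp_lever between -0.05 and 0.05 rad/s); the robot touches nothing.
It fails at once if another thing on the bench is shifted by more than 30 mm (distance of any of chipping_hammer, wire_brush, magnet_square, tube_offcut, c_clamp, spray_can, wood_block from where it was at the start of the episode above 0.03 m).
It also fails if it takes over 64 s, if anything falls off the work surface, if the arm or the gripper's body presses on something with over 40 N, if the wrist force passes 120 N, or if a joint passes its speed limit or range.

## Working session

There is one attempt and no reset: what is moved stays moved. The work goes in short steps, Python scripts to look and compute and a tool call to move; the robot and the scene stay as the last step left them, time stands still between calls to the robot, and variables do not carry over. Pictures are saved under pics/ and viewed, at most 11 in all, crops included, and the job is handed in when it is done.

Besides the shell and the picture viewer there is one more tool, called after ">>>" as a command line: name --pt "numbers of a row" for each row, then --argument value for the rest. apply_moves: Moves the arm, as the interface text tells. Its arguments: {"type":"object","properties":{"rows":{"type":"array","items":{"type":"array","items":{"type":"number","minimum":-1,"maximum":1}}},"grip_force":{"type":"number"}},"required":["rows"]}

```bash
mkdir -p pics; ls
python3 - <<'E'
from bench import arm
import cv2
for n in("scene","side","wrist"):
    cv2.imwrite(f"pics/{n}0.png",arm.get_image(n)); i=arm.camera_info(n); print(n,i)
print(arm.observe(), arm.tcp_to_tips)
E
```

```text
pics
scene {'vertical_fov': 53.358084681322154, 'cx': 317.88287471814, 'cy': 239.34678684636262, 'R': array([[ 0.60853445,  0.79348471,  0.00823675],
       [ 0.58589333, -0.44228083, -0.67905572],
       [-0.53517737,  0.41805466, -0.73404052]]), 't': array([-0.31620017, -0.22840689,  1.6630279 ])}
side {'vertical_fov': 56.23087142465762, 'cx': 323.03844559314456, 'cy': 245.48939477690615, 'R': array([[-0.9919227 , -0.12666645,  0.00670541],
       [-0.09315618,  0.69158738, -0.7162603 ],
       [ 0.08608878, -0.71109951, -0.69780098]]), 't': array([0.52418667, 0.12220575, 1.09671056])}
wrist {'vertical_fov': 65.98903732280715, 'cx': 320.2445971826362, 'cy': 242.21508455794253, 'R': array([[-0.29522007, -0.95542731,  0.00194148],
       [-0.92352101,  0.28588085,  0.25569725],
       [-0.24485516,  0.07369397, -0.96675496]]), 't': array([ 0.6747623 , -0.03286642,  0.38945798])}
{'time': 0.15, 'joint_positions': array([ 1.55911193e+00,  3.59213407e-01,  1.12886329e-02, -2.34500946e-04,
       -1.22413420e+00, -2.88093306e-01]), 'qd': array([-0.00182418, -0.00262503,  0.00155044,  0.00151893, -0.00106811,
        0.00019327]), 'joint_efforts': array([-9.51425900e-04, -5.83281112e+01,  2.93290883e+01,  7.00127676e+00,
        8.81067419e-03, -1.15133162e-04]), 'eef_pos': array([0.199265  , 0.64455194, 0.24285574]), 'tcp_rot': array([ 3.10508278e+00, -4.69061101e-01, -6.97938000e-05]), 'force': array([ 0.24576259,  0.05908668, -0.15755581]), 'ft_torque': array([-0.0021739 , -0.0710065 , -0.02250205]), 'grasp_force': 0.0, 'finger_gap': 0.08774720544690909} 0.017
```

View pics/scene0.png

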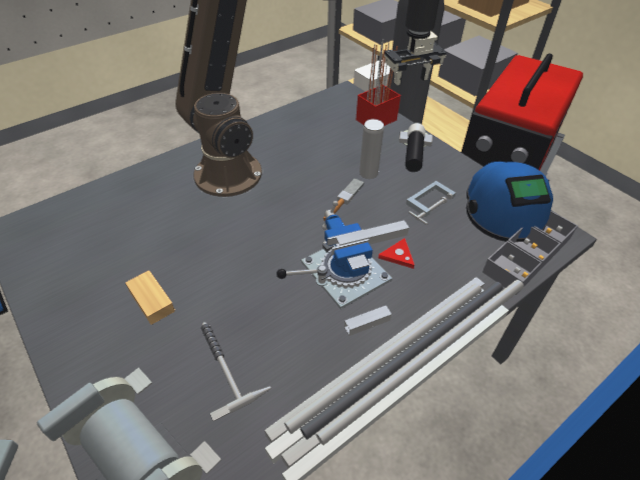

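View pics/side0.png

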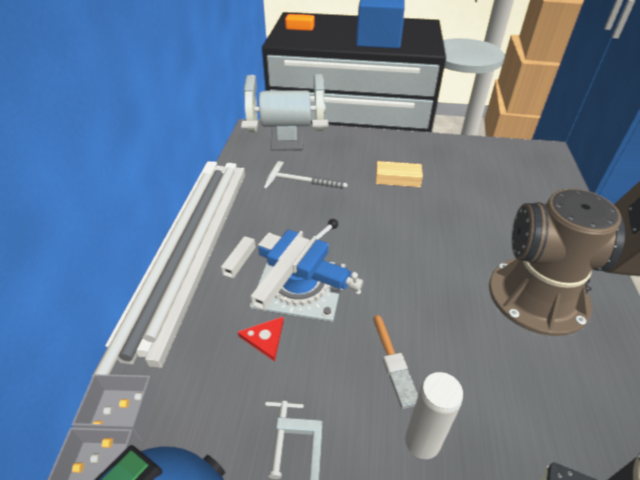

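View pics/wrist0.png

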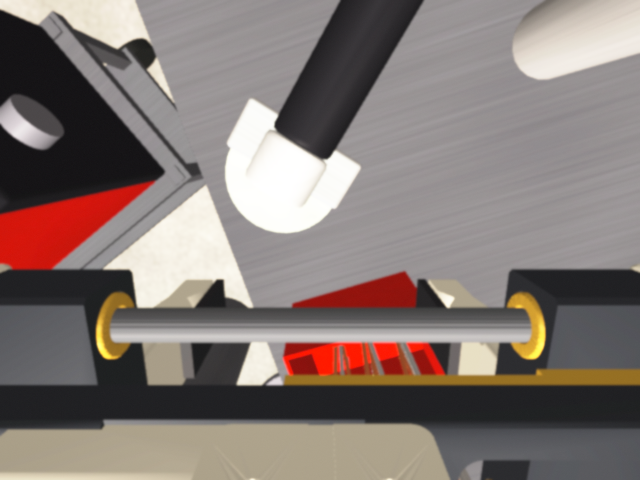

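Run:
```python
import cv2
a=cv2.imread("pics/scene0.png")[195:315,265:425]; b=cv2.imread("pics/side0.png")[210:330,225:385]
for n,c in(("sc",a),("sd",b)): cv2.imwrite(f"pics/{n}1.png",cv2.resize(c,None,fx=5,fy=5,interpolation=cv2.INTER_CUBIC))
```

```text
(no output)
```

View pics/sc1.png

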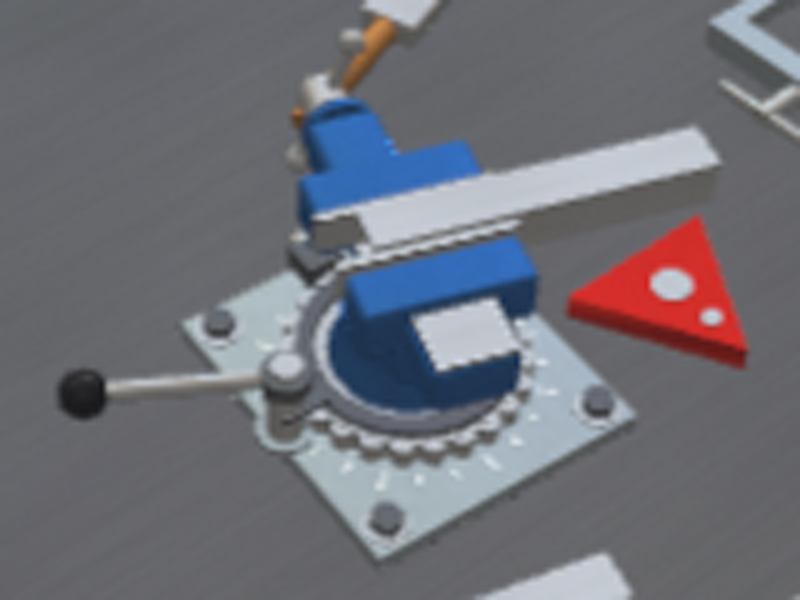

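View pics/sd1.png

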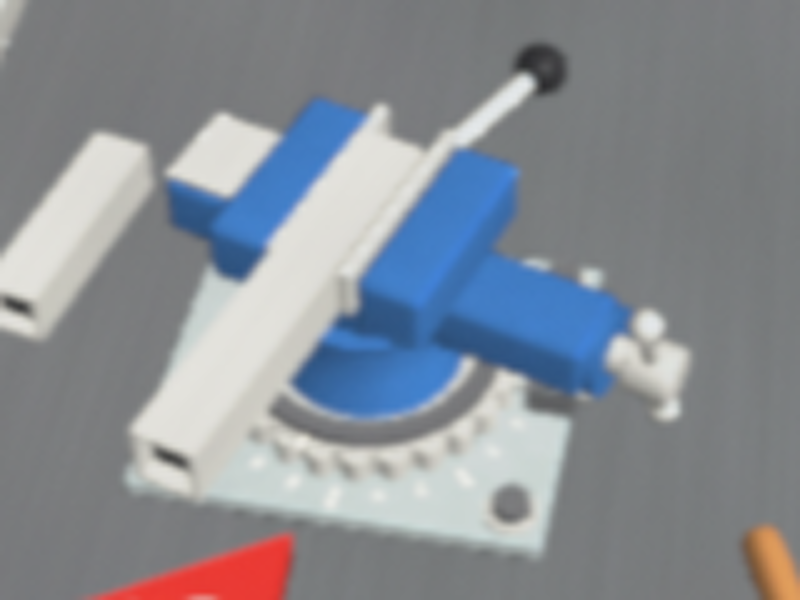

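The scene crop shows the ball at (281,274), the post top at (322,268), the tube end at (407,224) and the plate corners at (301,259), (341,307) and (392,278). The side view shows the ball at (333,224), the tube end at (258,299), the screw head at (355,284) and the plate corners at (334,321) and (251,307).

```bash
cat > h.py <<'E'
from bench import arm
import numpy as np
def K(i):
    f=240/np.tan(np.radians(i["vertical_fov"])/2); return f
def ray(i,p):
    f=K(i); d=i["R"].T@np.array([(p[0]-i["cx"])/f,(p[1]-i["cy"])/f,1]); return -i["R"].T@i["t"],d/np.linalg.norm(d)
def onz(i,p,z):
    c,d=ray(i,p); return c+d*(z-c[2])/d[2]
def tri(l):
    A=0;b=0
    for i,p in l:
        c,d=ray(i,p); M=np.eye(3)-np.outer(d,d); A=A+M; b=b+M@c
    return np.linalg.solve(A,b)
E
python3 - <<'E'
from h import *
np.set_printoptions(precision=4,suppress=True)
S=arm.camera_info("scene");D=arm.camera_info("side")
for n,a,b in(("ball",(281.4,273.6),(333,223.6)),("tubeendtop",(406.6,224),(258.4,299.4)),("screw",(329.4,213),(355,283.6)),("tommy",(335,203.4),(355,275))): print(n,tri([(S,a),(D,b)]))
L,B,R=[onz(S,p,.012) for p in((301.4,259.4),(341,307.4),(391.8,278))]
FR,FL=[onz(D,p,.012) for p in((333.6,320.6),(250.6,307))]
print(L,B,R,FR,FL); print("post",onz(S,(322.2,268.4),.071))
print([np.linalg.norm(x) for x in(L-B,R-B,FR-FL)],"centre",(L+R)/2)
E
```

```text
ball [ 0.52   -0.1267  0.0603]
tubeendtop [0.6366 0.2115 0.1388]
screw [0.4435 0.1012 0.0932]
tommy [0.4481 0.1128 0.1312]
[ 0.4802 -0.0301  0.012 ] [ 0.6792 -0.0449  0.012 ] [0.6885 0.1319 0.012 ] [0.4853 0.1488 0.012 ] [0.682  0.1356 0.012 ]
post [ 0.5808 -0.033   0.071 ]
[np.float64(0.19950136940954916), np.float64(0.1770259789496079), np.float64(0.19720309330827354)] centre [0.5844 0.0509 0.012 ]
```

>>> apply_moves --pt "0.25 0.3 -0.06 0 -1" --pt "0.5 0.6 -0.12 0 -1" --pt "0.76 0.92 -0.2 0 -1"

```text
time: 0.45
eef_pos: [0.2449, 0.5331, 0.2627]
tcp_rot: [3.105, -0.468, -0.0]
force: [1.1, 0.1, 0.2]
finger_gap: 0.0876
grasp_force: 0.0
```

>>> apply_moves --pt "0.25 0.3 0 0 -1" --pt "0.5 0.6 0 0 -1" --pt "0.76 0.92 0 0 -1"

```text
time: 0.75
eef_pos: [0.2905, 0.4226, 0.2634]
tcp_rot: [3.106, -0.469, -0.0]
force: [1.3, 0.3, -0.1]
finger_gap: 0.0878
grasp_force: 0.0
```

>>> apply_moves --pt "0.25 0.3 0 0 -1" --pt "0.5 0.6 0 0 -1" --pt "0.76 0.92 0 0 -1"

```text
time: 1.05
eef_pos: [0.3359, 0.3123, 0.2635]
tcp_rot: [-3.106, 0.469, 0.0]
force: [0.5, 0.5, 0.8]
finger_gap: 0.0872
grasp_force: 0.0
```

>>> apply_moves --pt "0.25 0.3 0 0 -1" --pt "0.5 0.6 0 0 -1" --pt "0.76 0.92 0 0 -1"

```text
time: 1.35
eef_pos: [0.3813, 0.202, 0.2637]
tcp_rot: [-3.106, 0.468, -0.0]
force: [1.2, 0.4, 0.6]
finger_gap: 0.0879
grasp_force: 0.0
```

>>> apply_moves --pt "0.25 0.3 0 0 -1" --pt "0.5 0.6 0 0 -1" --pt "0.76 0.92 0 0 -1"

```text
time: 1.65
eef_pos: [0.4267, 0.0917, 0.2637]
tcp_rot: [-3.106, 0.468, -0.001]
force: [0.5, 0.8, 0.4]
finger_gap: 0.0877
grasp_force: 0.0
```

>>> apply_moves --pt "0.25 0.3 0 0.047 -1" --pt "0.5 0.6 0 0.094 -1" --pt "0.76 0.92 0 0.14 -1"

```text
time: 1.95
eef_pos: [0.4722, -0.0187, 0.2637]
tcp_rot: [-2.926, 1.144, -0.0]
force: [0.8, 1.7, 0.5]
finger_gap: 0.0876
grasp_force: 0.0
```

>>> apply_moves --pt "0 0 0 0.04 -1" --pt "0 0 0 0.08 -1" --pt "0 0 0 0.12 -1" --pt "0 0 0 0.16 -1" --pt "0 0 0 0.2 -1" --pt "0 0 0 0.24 -1" --pt "0 0 0 0.28 -1" --pt "0 0 0 0.32 -1"

```text
time: 2.75
eef_pos: [0.4718, -0.0172, 0.2634]
tcp_rot: [2.013, -2.411, -0.0]
force: [1.0, -0.8, 0.7]
finger_gap: 0.088
grasp_force: 0.0
```

```bash
cat >> h.py <<'E'
def proj(i,X):
    c=i["R"]@np.array(X)+i["t"]; f=K(i); return [i["cx"]+f*c[0]/c[2],i["cy"]+f*c[1]/c[2]]
def togo(p,yaw=None):
    "rows to world point p with tool-x world yaw (deg)"
    o=arm.observe(); r=o["tcp_rot"]; y=2*np.arctan2(r[1],r[0]); d=np.array(p)-o["eef_pos"]
    ux=np.array([np.cos(y),np.sin(y),0]); uy=np.array([np.sin(y),-np.cos(y),0])
    t=0 if yaw is None else -((yaw-np.degrees(y)+180)%360-180)/180
    return np.round([10*d@ux,10*d@uy,-10*d[2],t],3)
E
python3 - <<'E'
from h import *
import cv2
i=arm.camera_info("wrist");cv2.imwrite("pics/w2.png",arm.get_image("wrist"))
print(-i["R"].T@i["t"])
for p in((.52,-.127,.06),(.579,-.032,.07),(.584,.051,.012),(.6366,.2115,.141)): print(proj(i,p))
print(togo((.52,-.127,.15),-122), arm.observe()["joint_positions"])
E
```

```text
[ 0.45902063 -0.08377412  0.40415671]
[np.float64(242.8755680774126), np.float64(107.50275449531699)]
[np.float64(202.17860471912923), np.float64(225.755280552527)]
[np.float64(232.616386920921), np.float64(286.22924850024424)]
[np.float64(185.90712089346718), np.float64(510.80653467731236)]
[ 0.989 -0.678  1.134  0.118] [ 3.81764007e-01  4.31136734e-03 -3.84901787e-01 -1.63080125e-04
 -1.18192049e+00 -5.68500224e-01]
```

View pics/w2.png

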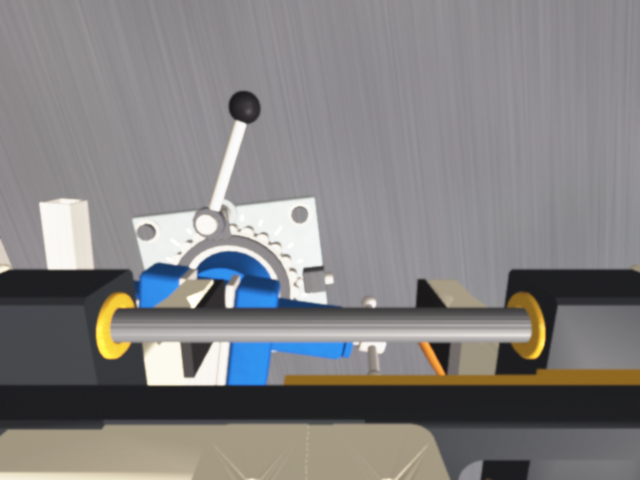

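The wrist view shows the ball at (244.5,107) and the post top at (208,222), close to the predicted pixels.

Run:
```python
from h import *
i=arm.camera_info("wrist");S=arm.camera_info("scene");D=arm.camera_info("side")
b=onz(i,(244.5,107),.06);p=onz(i,(208,222),.071);print(b,p,tri([(S,(281.4,273.6)),(D,(333,223.6)),(i,(244.5,107))]))
d=(b-p)[:2];print(np.hypot(*d),np.degrees(np.arctan2(d[1],d[0])))
a=np.degrees(np.arctan2(d[1],d[0]))
print(togo((b[0],b[1],.16),a),togo((b[0],b[1],.06),a))
```

```text
[ 0.51762367 -0.12750255  0.06      ] [ 0.57227413 -0.03537854  0.071     ] [ 0.51909817 -0.12706053  0.05970248]
0.1071144536066643 -120.67756697929075
[ 0.998 -0.655  1.034  0.111] [ 0.998 -0.655  2.034  0.111]
```

>>> apply_moves --pt "0.35 -0.22 0.2 0.04 -1" --pt "0.7 -0.45 0.5 0.08 -1" --pt "1.0 -0.66 0.8 0.112 -1" --pt "1.0 -0.66 1.0 0.112 -1"

```text
time: 3.2
eef_pos: [0.5198, -0.1301, 0.1609]
tcp_rot: [1.561, -2.723, -0.001]
force: [-0.5, 0.7, -0.8]
finger_gap: 0.0881
grasp_force: 0.0
```

>>> apply_moves --pt "0 0 0.35 0 -1" --pt "0 0 0.7 0 -1" --pt "0 0 1.0 0 -1" --pt "0 0 1.0 0 -0.3"

```text
time: 3.6
eef_pos: [0.5166, -0.1274, 0.0598]
tcp_rot: [1.566, -2.716, -0.006]
force: [-0.6, -0.1, 0.5]
finger_gap: 0.0838
grasp_force: 0.0
```

Run:
```python
from h import *
print(togo((.519,-.127,.06),-121),arm.observe()["eef_pos"],arm.observe()["force"])
```

```text
[-0.015 -0.019 -0.002  0.005] [ 0.51659831 -0.127357    0.05981802] [-0.62962493 -0.14298201  0.4587474 ]
```

>>> apply_moves --pt "0 -0.02 0 0 1" --pt "0 -0.02 0 0 1" --pt "0 -0.02 0 0 1" --pt "0 -0.02 0 0 1" --pt "0 -0.02 0 0 1" --pt "0 -0.02 0 0 1" --pt "0 -0.02 0 0 1" --pt "0 -0.02 0 0 1" --grip_force 20

```text
time: 4.4
eef_pos: [0.5211, -0.128, 0.0637]
tcp_rot: [1.567, -2.722, -0.001]
force: [-2.1, 0.9, 3.6]
finger_gap: 0.0266
grasp_force: 20.0
```

Run:
```python
from h import *
o=arm.observe();print(o);b=o["eef_pos"]
r=o["tcp_rot"];y0=2*np.degrees(np.arctan2(r[1],r[0]));print(y0)
# post: 110 mm back from ball towards the averaged post estimate
P=b[:2]-0.11*np.array([np.cos(np.radians(-121.5)),np.sin(np.radians(-121.5))]);print(P)
for a in range(-115,-60,7):
    w=np.radians(a);print(a,togo((P[0]+.11*np.cos(w),P[1]+.11*np.sin(w),b[2]),a+.5))
```

```text
{'time': 4.4, 'joint_positions': array([ 1.24482417e-01,  3.23327790e-01, -5.14385886e-01, -1.98376420e-04,
       -7.33661856e-01, -6.50358789e-01]), 'qd': array([ 0.00048113, -0.00101302,  0.00132325,  0.00100695, -0.00018238,
       -0.00018447]), 'joint_efforts': array([-5.46628945e-01, -4.55353868e+01,  2.10782951e+01,  5.23719326e+00,
        7.29481392e-01,  2.00914765e-03]), 'eef_pos': array([ 0.52105986, -0.12804746,  0.06365253]), 'tcp_rot': array([ 1.56725561e+00, -2.72218345e+00, -5.44801380e-04]), 'force': array([-2.08413962,  0.88705893,  3.55183988]), 'ft_torque': array([ 0.6643851 ,  0.7464473 , -0.04500079]), 'grasp_force': 20.000562071800232, 'finger_gap': 0.02662648865570325}
-120.13894080531753
[ 0.5785347  -0.03425704]
-115 [-0.004 -0.125 -0.    -0.031]
-108 [-0.024 -0.257 -0.    -0.07 ]
-101 [-0.06  -0.387 -0.    -0.109]
-94 [-0.112 -0.511 -0.    -0.148]
-87 [-0.179 -0.627 -0.    -0.187]
-80 [-0.259 -0.735 -0.    -0.226]
-73 [-0.351 -0.832 -0.    -0.265]
-66 [-0.455 -0.918 -0.    -0.304]
```

>>> apply_moves --pt "0 -0.13 0 -0.03 1" --pt "-0.025 -0.26 0 -0.07 1" --pt "-0.06 -0.39 0 -0.11 1" --pt "-0.11 -0.51 0 -0.15 1" --pt "-0.18 -0.63 0 -0.19 1" --pt "-0.26 -0.735 0 -0.226 1" --pt "-0.35 -0.83 0 -0.265 1" --pt "-0.42 -0.89 0 -0.29 1"

```text
time: 5.2
eef_pos: [0.6184, -0.135, 0.0636]
tcp_rot: [2.609, -1.749, -0.005]
force: [-9.7, 9.6, 11.5]
finger_gap: 0.0267
grasp_force: 20.0
```

Run:
```python
from h import *
import cv2
o=arm.observe();print(o["eef_pos"],o["force"],o["finger_gap"]); d=o["eef_pos"][:2]-np.array([.578,-.034]);print(np.hypot(*d),np.degrees(np.arctan2(d[1],d[0])))
c=arm.get_image("side")[200:320,225:385]
c2=arm.get_image("scene")[195:315,265:425]
cv2.imwrite("pics/sd3.png",cv2.resize(np.hstack([c,c2]),None,fx=2.5,fy=2.5,interpolation=cv2.INTER_CUBIC))
```

```text
[ 0.61842025 -0.13496143  0.06355847] [-9.69384228  9.57339874 11.54552459] 0.026716176346792395
0.10875204148528891 -68.1811393941216
```

View pics/sd3.png

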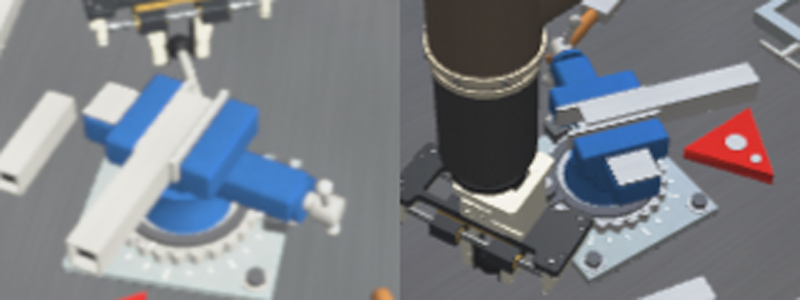

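>>> apply_moves --pt "0 0 0 0 0" --pt "0 0 0 0 -1" --pt "0 0 0 0 -1" --pt "0 0 0 0 -1" --pt "0 0 0 0 -1" --pt "0 0 -0.3 0 -1" --pt "0 0 -0.6 0 -1" --pt "0 0 -1 0 -1"

```text
time: 6.1
eef_pos: [0.6184, -0.1366, 0.1631]
tcp_rot: [2.604, -1.755, -0.004]
force: [1.2, 1.1, 0.2]
finger_gap: 0.0842
grasp_force: 0.0
```

>>> apply_moves --pt "0 0 -0.3 0 -1" --pt "0 0 -0.6 0 -1" --pt "0 0 -0.6 0 -1"

```text
time: 6.4
eef_pos: [0.6217, -0.137, 0.2288]
tcp_rot: [-2.603, 1.753, -0.011]
force: [-0.2, 0.3, -0.8]
finger_gap: 0.0879
grasp_force: 0.0
```

Run:
```python
from h import *
import cv2
S=arm.camera_info("scene");D=arm.camera_info("side");print("can",onz(S,(373,126),.2),onz(D,(441,393),.2))
print(arm.observe()["eef_pos"],arm.observe()["finger_gap"],togo((.623,.1645,.22),-109))
c=arm.get_image("side")[200:320,225:385]
c2=arm.get_image("scene")[195:315,265:425]
cv2.imwrite("pics/sd4.png",cv2.resize(np.vstack([c,c2]),None,fx=2.5,fy=2.5,interpolation=cv2.INTER_CUBIC))
```

```text
can [0.29936245 0.38760915 0.2       ] [0.29399512 0.40110693 0.2       ]
[ 0.62166536 -0.13698963  0.22878479] 0.08789632493164735 [-2.789 -1.146  0.088  0.228]
```

View pics/sd4.png

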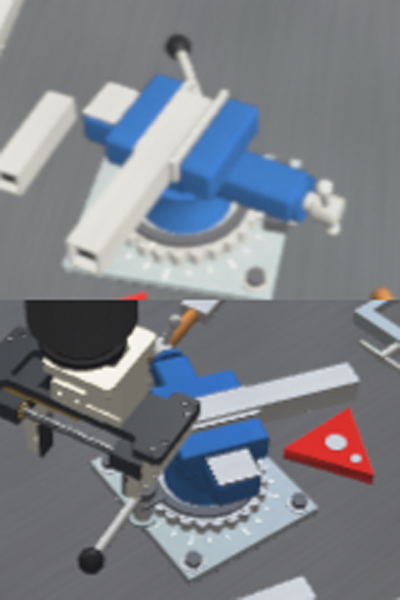

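>>> apply_moves --pt "-0.31 -0.13 0 0 -1" --pt "-0.62 -0.255 0 0 -1" --pt "-0.93 -0.382 0 0 -1"

```text
time: 6.8
eef_pos: [0.6191, -0.0353, 0.2219]
tcp_rot: [2.603, -1.756, -0.003]
force: [-0.2, -0.8, -0.2]
finger_gap: 0.0877
grasp_force: 0.0
```

>>> apply_moves --pt "-0.31 -0.13 0 0 -1" --pt "-0.62 -0.255 0 0 -1" --pt "-0.93 -0.382 0 0 -1"

```text
time: 7.1
eef_pos: [0.6195, 0.0657, 0.2219]
tcp_rot: [2.604, -1.755, -0.003]
force: [-0.2, 0.8, -0.1]
finger_gap: 0.0879
grasp_force: 0.0
```

>>> apply_moves --pt "-0.31 -0.13 0 0.045 -1" --pt "-0.62 -0.255 0 0.09 -1" --pt "-0.93 -0.382 0 0.135 -1" --pt "-0.93 -0.382 0 0.18 -1" --pt "-0.93 -0.382 0 0.228 -1" --pt "-0.93 -0.382 0 0.228 -1"

```text
time: 7.7
eef_pos: [0.6202, 0.1652, 0.2218]
tcp_rot: [1.821, -2.557, -0.001]
force: [0.1, 0.1, -0.5]
finger_gap: 0.0878
grasp_force: 0.0
```

Run:
```python
from h import *
import cv2
o=arm.observe();print(o["eef_pos"],o["joint_positions"],togo((.623,.1645,.126),-109))
cv2.imwrite("pics/w5.png",arm.get_image("wrist")); i=arm.camera_info("wrist")
for r in(.0,.06,.12,.17):
  w=np.radians(71);print(r,proj(i,(.584+r*np.cos(w),.051+r*np.sin(w),.141)))
```

```text
[0.62015622 0.1652383  0.22179015] [ 5.63678607e-01  3.20077016e-01 -9.49935160e-02 -3.81237573e-04
 -1.15846954e+00 -8.96712822e-01] [-0.002 -0.029  0.958 -0.001]
0.0 [np.float64(314.0556230394869), np.float64(46.93834330393216)]
0.06 [np.float64(314.1066315823815), np.float64(159.61316504426094)]
0.12 [np.float64(314.15095635057264), np.float64(257.52392804982713)]
0.17 [np.float64(314.1836866906642), np.float64(329.82329254890203)]
```

View pics/w5.png

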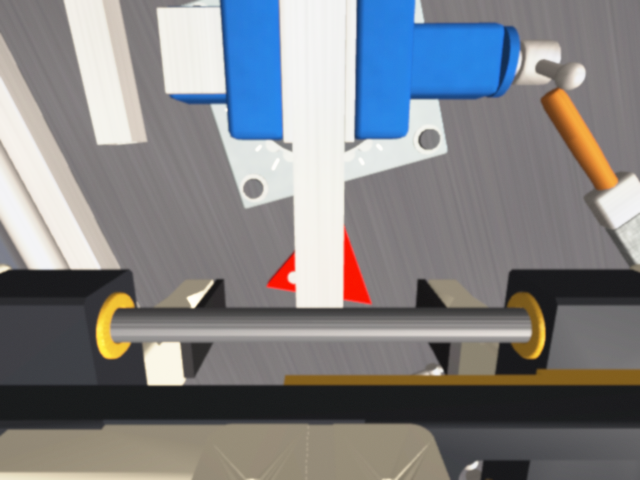

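The wrist view shows the tube running vertically, centred near column 319 between the fingers, with the jaws well clear. I'll descend and grip.

>>> apply_moves --pt "0 0 0.35 0 -1" --pt "0 0 0.7 0 -1" --pt "0 0 0.95 0 -0.5" --pt "0 0 0.95 0 1" --pt "0 0 0.95 0 1" --pt "0 0 0.95 0 1" --pt "0 0 0.95 0 1" --pt "0 0 0.95 0 1" --grip_force 25

```text
time: 8.55
eef_pos: [0.6214, 0.1654, 0.1299]
tcp_rot: [-1.824, 2.555, -0.0]
force: [0.2, -0.6, 0.3]
finger_gap: 0.0452
grasp_force: 0.0
```

>>> apply_moves --pt "0 0 0 0 1" --pt "0 0 0 0 1"

```text
time: 8.75
eef_pos: [0.621, 0.1652, 0.1291]
tcp_rot: [-1.825, 2.556, -0.0]
force: [-0.7, 0.1, 1.5]
finger_gap: 0.03
grasp_force: 25.0
```

Run:
```python
from h import *
o=arm.observe();print(o["eef_pos"],o["force"],o["finger_gap"]);r=o["tcp_rot"];print(2*np.degrees(np.arctan2(r[1],r[0])))
b=o["eef_pos"];C=np.array([.584,.051]);d=b[:2]-C;R=np.hypot(*d);a0=np.degrees(np.arctan2(d[1],d[0]));print(R,a0)
for s in range(8,65,7):
    w=np.radians(a0+s);print(s,togo((C[0]+R*np.cos(w),C[1]+R*np.sin(w),b[2]),2*np.degrees(np.arctan2(r[1],r[0]))+s))
```

```text
[0.621012   0.16524779 0.1290561 ] [-0.66969616  0.07162365  1.46137305] 0.02998599338839276
251.03887589489247
0.1200934911367826 72.04961830802144
8 [ 0.015  0.167 -0.    -0.044]
15 [ 0.046  0.31  -0.    -0.083]
22 [ 0.095  0.448 -0.    -0.122]
29 [ 0.161  0.579 -0.    -0.161]
36 [ 0.242  0.702 -0.    -0.2  ]
43 [ 0.337  0.813 -0.    -0.239]
50 [ 0.445  0.912 -0.    -0.278]
57 [ 0.565  0.997 -0.    -0.317]
64 [ 0.693  1.067 -0.    -0.356]
```

>>> apply_moves --pt "0.005 0.083 0 -0.022 1" --pt "0.015 0.167 0 -0.044 1" --pt "0.046 0.31 0 -0.083 1" --pt "0.095 0.448 0 -0.122 1" --pt "0.16 0.58 0 -0.161 1" --pt "0.242 0.702 0 -0.2 1" --pt "0.337 0.813 0 -0.239 1" --pt "0.337 0.813 0 -0.239 1"

```text
time: 9.55
eef_pos: [0.5307, 0.1603, 0.129]
tcp_rot: [-2.639, 1.703, 0.003]
force: [-6.1, 6.5, 0.5]
finger_gap: 0.0297
grasp_force: 25.0
```

```bash
cat > t.py <<'E'
from h import *
o=arm.observe();print(o["eef_pos"],o["force"],o["ft_torque"],o["finger_gap"])
r=o["tcp_rot"];y=2*np.degrees(np.arctan2(r[1],r[0]))%360-180;print("tube dir",y)
b=o["eef_pos"];C=np.array([.584,.051]);d=b[:2]-C;R=np.hypot(*d);a0=np.degrees(np.arctan2(d[1],d[0]));print(R,a0)
for a in (121,126,131,133):
    w=np.radians(a+a0-y);print(a,togo((C[0]+.12*np.cos(w),C[1]+.12*np.sin(w),b[2]),a-180))
E
python3 t.py
```

```text
[0.53070935 0.16028205 0.12897309] [-6.11272859  6.54464561  0.48589314] [2.51355151 2.04780759 0.44177235] 0.029657676831572853
tube dir 114.32194234042333
0.12158313666770236 115.99586154328146
121 [ 0.028  0.139 -0.    -0.037]
126 [ 0.048  0.242 -0.    -0.065]
131 [ 0.076  0.342 -0.    -0.093]
133 [ 0.09   0.382 -0.    -0.104]
```

>>> apply_moves --pt "0.015 0.07 0 -0.018 1" --pt "0.028 0.139 0 -0.037 1" --pt "0.048 0.242 0 -0.065 1" --pt "0.065 0.3 0 -0.08 1" --pt "0.076 0.342 0 -0.093 1" --pt "0.076 0.342 0 -0.093 1" --pt "0.076 0.342 0 -0.093 1"

```text
time: 10.25
eef_pos: [0.5024, 0.1412, 0.1289]
tcp_rot: [-2.854, 1.307, 0.006]
force: [-18.8, 15.6, 11.2]
finger_gap: 0.0304
grasp_force: 25.0
```

```bash
python3 t.py
```

```text
[0.50240365 0.14122686 0.12885413] [-18.77628681  15.6122666   11.22287871] [5.92238061 6.73030329 0.04805469] 0.030432300622170876
tube dir 130.78719804395763
0.12165052333392133 132.124504598753
121 [ 0.029 -0.205 -0.     0.054]
126 [ 0.018 -0.101 -0.     0.027]
131 [ 0.017  0.004 -0.    -0.001]
133 [ 0.018  0.046 -0.    -0.012]
```

>>> apply_moves --pt "0 0 0 0 0" --pt "0 0 0 0 -1" --pt "0 0 0 0 -1" --pt "0 0 0 0 -1" --pt "0 0 0 0 -1" --pt "0 0 -0.35 0 -1" --pt "0 0 -0.7 0 -1" --pt "0 0 -1 0 -1"

```text
time: 11.05
eef_pos: [0.5051, 0.1386, 0.2302]
tcp_rot: [-2.856, 1.309, -0.001]
force: [0.9, 0.2, -0.1]
finger_gap: 0.0856
grasp_force: 0.0
```

Run:
```python
from h import *
import cv2
o=arm.observe();print(o["eef_pos"],o["finger_gap"],o["force"])
cv2.imwrite("pics/w6.png",arm.get_image("wrist"))
i=arm.camera_info("wrist")
for r in(.06,.12,.17):
  w=np.radians(131);print(r,proj(i,(.584+r*np.cos(w),.051+r*np.sin(w),.141)))
w=np.radians(-68);g=(.578+.11*np.cos(w),-.034+.11*np.sin(w),.23);print(g,togo(g,-70))
```

```text
[0.50511492 0.13857788 0.23017126] 0.08564061343342516 [ 0.90292738  0.16574483 -0.07021726]
0.06 [np.float64(321.27982814690836), np.float64(162.3571351912926)]
0.12 [np.float64(321.47577335418146), np.float64(254.75043405282364)]
0.17 [np.float64(321.6214642388193), np.float64(323.4475031624787)]
(np.float64(0.6192067252757503), np.float64(-0.13599022400234662), 0.23) [2.815 0.954 0.053 0.116]
```

View pics/w6.png

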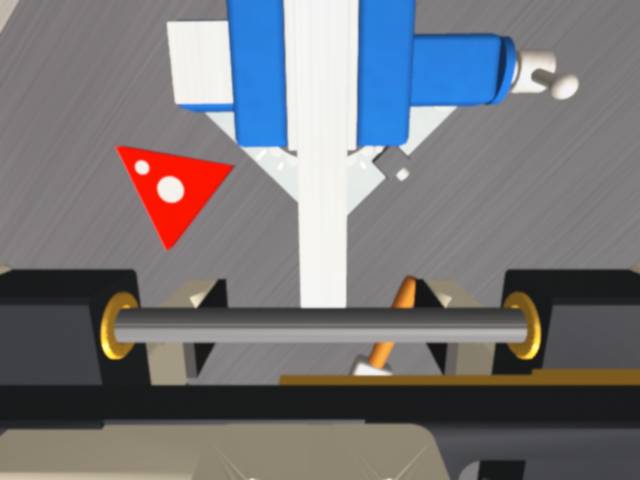

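The wrist view shows the tube centred at column 323, still aligned with the gripper that turned 59.8° from the -15° stop, so the vise sits at +45°. Next is the lever.

>>> apply_moves --pt "0.31 0.105 0 0 -1" --pt "0.62 0.21 0 0 -1" --pt "0.938 0.318 0 0 -1"

```text
time: 11.4
eef_pos: [0.5424, 0.0461, 0.2286]
tcp_rot: [-2.856, 1.307, -0.0]
force: [0.7, 0.3, 0.9]
finger_gap: 0.0874
grasp_force: 0.0
```

>>> apply_moves --pt "0.31 0.105 0 0 -1" --pt "0.62 0.21 0 0 -1" --pt "0.938 0.318 0 0 -1"

```text
time: 11.7
eef_pos: [0.5796, -0.0462, 0.2283]
tcp_rot: [2.856, -1.308, -0.0]
force: [0.1, -0.0, 0.3]
finger_gap: 0.0872
grasp_force: 0.0
```

>>> apply_moves --pt "0.31 0.105 0 0.04 -1" --pt "0.62 0.21 0 0.08 -1" --pt "0.938 0.318 0 0.116 -1" --pt "0.938 0.318 0 0.116 -1" --pt "0.938 0.318 0 0.116 -1"

```text
time: 12.2
eef_pos: [0.6162, -0.1375, 0.2276]
tcp_rot: [2.57, -1.805, -0.002]
force: [0.0, 0.3, -0.0]
finger_gap: 0.0877
grasp_force: 0.0
```

Run:
```python
from h import *
import cv2
S=arm.camera_info("scene");D=arm.camera_info("side")
# black ball centroid from the earlier clear frames, refreshed
im=arm.get_image("wrist");i=arm.camera_info("wrist");print(proj(i,(.6192,-.136,.06)))
u,v=map(int,proj(i,(.6192,-.136,.06)));m=(im.max(2)<60).astype(np.uint8)
n,l,s,c=cv2.connectedComponentsWithStats(m)
for k in range(1,n):
    if s[k,4]>150: print(s[k],c[k],onz(i,c[k],.06))
print(togo((.6192,-.136,.0615),-68))
```

```text
[np.float64(315.8932876695509), np.float64(225.95540203044357)]
[300 214  31  30 693] [314.94805195 228.24098124] [ 0.619285   -0.13384376  0.06      ]
[    0   270   640   159 31157] [274.65754084 385.4252014 ] [0.60351205 0.02516321 0.06      ]
[ 118  270  522  104 8052] [498.85196225 302.83407849] [ 0.43975241 -0.12540937  0.06      ]
[431 343  19  31 346] [441.62138728 353.70809249] [ 0.4667357  -0.06072193  0.06      ]
[191 344  20  30 322] [198.46583851 354.27639752] [0.68123393 0.01741017 0.06      ]
[481 461  49  19 871] [504.93570608 469.93340987] [0.34859516 0.04004452 0.06      ]
[ 0.003 -0.031  1.664 -0.012]
```

>>> apply_moves --pt "0 -0.03 0.35 -0.012 -1" --pt "0 -0.03 0.7 -0.012 -1" --pt "0 -0.03 0.95 -0.012 -1"

```text
time: 12.55
eef_pos: [0.6182, -0.1343, 0.1318]
tcp_rot: [2.607, -1.753, -0.002]
force: [0.2, 0.4, 0.4]
finger_gap: 0.088
grasp_force: 0.0
```

>>> apply_moves --pt "0 0 0.35 0 -1" --pt "0 0 0.71 0 -1" --pt "0 0 0.71 0 1" --pt "0 0 0.71 0 1" --pt "0 0 0.71 0 1" --pt "0 0 0.71 0 1" --pt "0 0 0.71 0 1" --pt "0 0 0.71 0 1" --grip_force 25

```text
time: 13.35
eef_pos: [0.6197, -0.1355, 0.0636]
tcp_rot: [-2.605, 1.755, -0.002]
force: [0.7, 0.9, 0.1]
finger_gap: 0.0453
grasp_force: 0.0
```

>>> apply_moves --pt "0 0 0 0 1" --pt "0 0 0 0 1"

```text
time: 13.55
eef_pos: [0.6193, -0.1356, 0.0627]
tcp_rot: [-2.605, 1.755, -0.0]
force: [0.4, 1.0, 0.5]
finger_gap: 0.0287
grasp_force: 0.0
```

Run:
```python
from h import *
o=arm.observe();b=o["eef_pos"];r=o["tcp_rot"];y=2*np.degrees(np.arctan2(r[1],r[0]));print(b,y,o["force"],o["finger_gap"])
P=np.array([.578,-.034]);d=b[:2]-P;a0=np.degrees(np.arctan2(d[1],d[0]));print(np.hypot(*d),a0)
for a in [-75,-82,-89,-96,-103,-110,-117,-124,-126,-128]:
    w=np.radians(a);print(a,togo((P[0]+.11*np.cos(w),P[1]+.11*np.sin(w),b[2]),a+y-a0))
```

```text
[ 0.61930677 -0.13559407  0.06274796] 292.0549386309439 [0.42548817 1.04393652 0.52450432] 0.028715793687268374
0.10967043705764586 -67.874006575969
-75 [-0.005  0.136 -0.     0.04 ]
-82 [-0.03   0.268 -0.     0.078]
-89 [-0.07   0.397 -0.     0.117]
-96 [-0.126  0.519 -0.     0.156]
-103 [-0.196  0.633 -0.     0.195]
-110 [-0.28   0.738 -0.     0.234]
-117 [-0.376  0.832 -0.     0.273]
-124 [-0.482  0.914 -0.     0.312]
-126 [-0.515  0.935 -0.     0.323]
-128 [-0.548  0.955 -0.     0.334]
```

>>> apply_moves --pt "-0.005 0.136 0 0.04 1" --pt "-0.03 0.268 0 0.078 1" --pt "-0.07 0.397 0 0.117 1" --pt "-0.126 0.519 0 0.156 1" --pt "-0.196 0.633 0 0.195 1" --pt "-0.28 0.738 0 0.234 1" --pt "-0.376 0.832 0 0.273 1" --pt "-0.45 0.89 0 0.3 1"

```text
time: 14.35
eef_pos: [0.5194, -0.1283, 0.0627]
tcp_rot: [1.518, -2.75, 0.002]
force: [2.7, -9.2, -2.7]
finger_gap: 0.0263
grasp_force: 25.0
```

```bash
cat > l.py <<'E'
from h import *
o=arm.observe();b=o["eef_pos"];r=o["tcp_rot"];y=2*np.degrees(np.arctan2(r[1],r[0]));print(b,y,o["force"],o["finger_gap"])
P=np.array([.578,-.034]);d=b[:2]-P;a0=np.degrees(np.arctan2(d[1],d[0]));print(np.hypot(*d),a0)
for a in [-124,-126,-128]:
    w=np.radians(a);print(a,togo((P[0]+.11*np.cos(w),P[1]+.11*np.sin(w),b[2]),a+y-a0))
E
python3 l.py
```

```text
[ 0.51936378 -0.12832599  0.06271261] -122.21255075228244 [ 2.74660707 -9.1817852  -2.69079297] 0.026326888020830507
0.11106574315769185 -121.86647755792248
-124 [-0.011  0.041 -0.     0.012]
-126 [-0.013  0.079 -0.     0.023]
-128 [-0.016  0.118 -0.     0.034]
```

>>> apply_moves --pt "-0.005 0.03 0 0.006 1" --pt "-0.01 0.06 0 0.012 1" --pt "-0.01 0.06 0 0.012 1"

```text
time: 14.65
eef_pos: [0.5143, -0.125, 0.0627]
tcp_rot: [1.47, -2.773, 0.002]
force: [-0.9, -12.4, 0.2]
finger_gap: 0.0264
grasp_force: 25.0
```

```bash
python3 l.py
```

```text
[ 0.51428952 -0.12503204  0.06266423] -124.14471950626616 [ -0.88288336 -12.44522175   0.21882186] 0.026385056743255385
0.11111191983219344 -124.98697316823008
-124 [-0.011 -0.019 -0.    -0.005]
-126 [-0.012  0.019 -0.     0.006]
-128 [-0.013  0.058 -0.     0.017]
```

Lever is at the tight end. I'll release, lift away and check.

>>> apply_moves --pt "0 0 0 0 0" --pt "0 0 0 0 -1" --pt "0 0 0 0 -1" --pt "0 0 0 0 -1" --pt "0 0 0 0 -1" --pt "0 0 -0.35 0 -1" --pt "0 0 -0.7 0 -1" --pt "0 0 -1 0 -1"

```text
time: 15.45
eef_pos: [0.5154, -0.1234, 0.1642]
tcp_rot: [-1.472, 2.775, -0.001]
force: [1.0, -0.2, -0.8]
finger_gap: 0.0842
grasp_force: 0.0
```

>>> apply_moves --pt "0 0 -0.35 0 -1" --pt "-0.3 0 -0.7 0 -1" --pt "-0.6 0 -1 0 -1" --pt "-0.6 0 -1 0 -1" --pt "-0.6 0 -1 0 -1"

```text
time: 15.95
eef_pos: [0.5492, -0.0729, 0.2629]
tcp_rot: [-1.473, 2.773, 0.0]
force: [-0.9, -0.7, -0.8]
finger_gap: 0.0874
grasp_force: 0.0
```

Run:
```python
from h import *
import cv2
o=arm.observe();print(o["eef_pos"],o["force"],o["qd"],o["finger_gap"])
im=arm.get_image("wrist");i=arm.camera_info("wrist")
n,l,s,c=cv2.connectedComponentsWithStats((im.max(2)<60).astype(np.uint8))
for k in range(1,n):
    if 150<s[k,4]<1500 and c[k][1]<265:
        b=onz(i,c[k],.06);d=b[:2]-np.array([.578,-.034]);print(c[k],b,np.degrees(np.arctan2(d[1],d[0])))
D=arm.camera_info("side");a=arm.get_image("side")
for t in(116,131,146):
    w=np.radians(t);print(t,proj(D,(.584+.17*np.cos(w),.051+.17*np.sin(w),.126)))
cv2.imwrite("pics/f.png",cv2.resize(a[190:340,225:425],None,fx=4,fy=4,interpolation=cv2.INTER_CUBIC))
```

```text
[ 0.54922623 -0.07292101  0.26294464] [-0.94527958 -0.71893392 -0.84736791] [-0.01492963  0.01257054 -0.04347495 -0.00590736  0.00377043  0.00313659] 0.08735909688780559
[318.74600355 150.89165187] [ 0.51328495 -0.12557546  0.06      ] -125.24829610321116
116 [np.float64(319.9980241732688), np.float64(307.5622704451814)]
131 [np.float64(339.44109656709526), np.float64(300.03035840241955)]
146 [np.float64(354.97267162990806), np.float64(289.1658223614139)]
```

View pics/f.png

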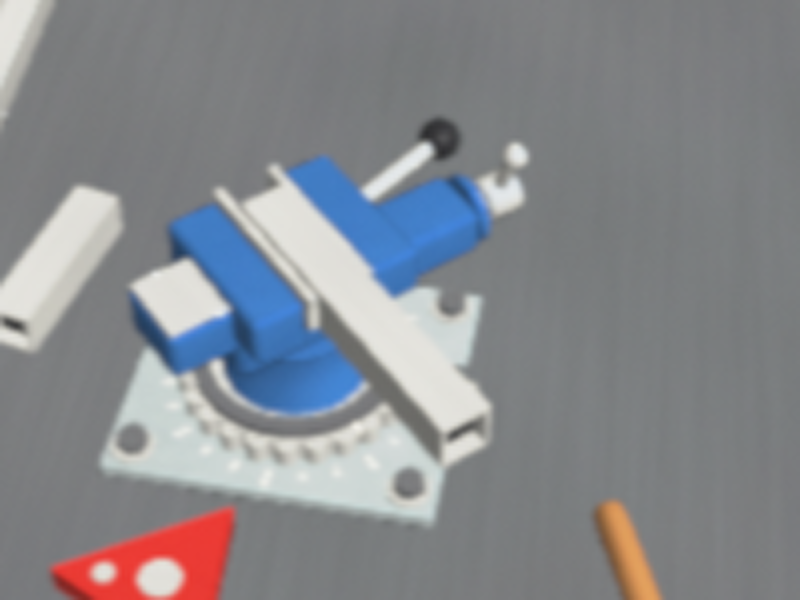

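The side view shows the tube end at about (341,298) against (339,300) predicted for 45°. The lever ball is at -125°, which is tight, and the other things are undisturbed. I'm handing in.

```bash
python3 -c "
from bench import arm
print(arm.close_job())"
```

```text
the job is handed in; nothing more can be done
None
```

The job is handed in at about 16 s: I slackened the lever, swung the vise to the 45-degree stop and swung the lever back tight; the last pictures show both in place within a couple of degrees, but no verdict came back.

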